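# Balance the centrifuge rotor

### The job

Balance this centrifuge rotor for the next run: two tubes with the same cap colour weigh the same, so shift tubes until every tube sits fully down in a bucket directly opposite the other tube of its own colour. All six buckets are full and the samples are layered, so keep every tube upright throughout; an empty hole of the white rack can hold one while you swap. Leave the green-capped tube in its hole of the rack and the brown bottle where they are.

Things in the scene. Friction and masses are not known exactly. Their poses are not given: they have to be found in the camera images.
- tube_red_a: one of two alike sealed tubes with a bright red cap. Loose, upright, 115 mm tall, 45 to 65 g: off-white body 29 mm across, with a hemispherical bottom; ribbed cap 35 mm across, from 101 to 115 mm up, to be gripped from above. Origin: lowest point of its round bottom; z runs up to the cap.
- tube_red_b: the other of two alike sealed tubes with a bright red cap. Loose, upright, 115 mm tall, 45 to 65 g: off-white body 29 mm across, with a hemispherical bottom; ribbed cap 35 mm across, from 101 to 115 mm up, to be gripped from above. Origin: lowest point of its round bottom; z runs up to the cap.
- tube_blue_a: one of two alike sealed tubes with a blue cap. Loose, upright, 115 mm tall, 45 to 65 g: off-white body 29 mm across, with a hemispherical bottom; ribbed cap 35 mm across, from 101 to 115 mm up, to be gripped from above. Origin: lowest point of its round bottom; z runs up to the cap.
- tube_blue_b: the other of two alike sealed tubes with a blue cap. Loose, upright, 115 mm tall, 45 to 65 g: off-white body 29 mm across, with a hemispherical bottom; ribbed cap 35 mm across, from 101 to 115 mm up, to be gripped from above. Origin: lowest point of its round bottom; z runs up to the cap.
- tube_yellow_a: one of two alike sealed tubes with a yellow cap. Loose, upright, 115 mm tall, 45 to 65 g: off-white body 29 mm across, with a hemispherical bottom; ribbed cap 35 mm across, from 101 to 115 mm up, to be gripped from above. Origin: lowest point of its round bottom; z runs up to the cap.
- tube_yellow_b: the other of two alike sealed tubes with a yellow cap. Loose, upright, 115 mm tall, 45 to 65 g: off-white body 29 mm across, with a hemispherical bottom; ribbed cap 35 mm across, from 101 to 115 mm up, to be gripped from above. Origin: lowest point of its round bottom; z runs up to the cap.
- rotor: six-bucket centrifuge rotor, grey and aluminium, fixed. Origin on its axis at worktop height, z up. Bucket centres 80 mm from the axis, at 0, 60, .. 300 degrees from its x axis (facing ones 160 mm apart). Bucket bore 33 mm, rim 85 mm and floor 23 mm high; a tube fully down has its origin 23 mm up, cap top 138 mm. Hub nut 97 mm high. All buckets start full.
- rack: white tube rack, 124 x 124 mm, fixed; origin: centre of its underside, z up. Four 33 mm holes at x = +-31, y = +-31 mm in its frame; upper plate's top 60 mm high. A tube in it has its origin 6 mm up, cap top 121 mm. One hole holds the green-capped tube, three are empty.
- tube_green: a seventh tube, same shape and size, with a green cap, in one hole of the rack; not part of this run. Origin: lowest point of its round bottom; z up.
- brown_bottle: small brown bottle with a black cap, 48 mm across, 105 mm tall, loose, to the right of the work. Origin: centre of its underside.
Not all that is in view belongs to the job. What is shaped like the tube_yellow_a but purple or turquoise is not meant. Leave any turquoise look-alike of the tube_blue_a alone.

How it is judged (in metres and radians):
At the end, for the whole second after the job is handed in: Each of the six red-, blue- and yellow-capped tubes stands in a bucket of the rotor (8 mm off the ring of bucket centres at most, bottom 15 to 30 mm above the worktop, tilted under 0.15 rad), is at rest, and is opposite the tube of the same cap colour (at least 150 mm apart) (horizontal distance between tube_red_a and rotor between 0.072 and 0.088 m and z of tube_red_a in the frame of rotor between 0.015 and 0.03 m and angle between each of tube_red_a, tube_blue_b, tube_yellow_b, tube_blue_a, tube_yellow_a, tube_red_b's own z axis and vertical below 0.15 rad and linear speed of each of tube_red_a, tube_blue_b, tube_yellow_b, tube_blue_a, tube_yellow_a, tube_red_b below 0.02 m/s and horizontal distance between tube_blue_b and rotor between 0.072 and 0.088 m and z of tube_blue_b in the frame of rotor between 0.015 and 0.03 m and horizontal distance between tube_yellow_b and rotor between 0.072 and 0.088 m and z of tube_yellow_b in the frame of rotor between 0.015 and 0.03 m and horizontal distance between tube_blue_a and rotor between 0.072 and 0.088 m and z of tube_blue_a in the frame of rotor between 0.015 and 0.03 m and horizontal distance between tube_yellow_a and rotor between 0.072 and 0.088 m and z of tube_yellow_a in the frame of rotor between 0.015 and 0.03 m and horizontal distance between tube_red_b and rotor between 0.072 and 0.088 m and z of tube_red_b in the frame of rotor between 0.015 and 0.03 m and horizontal distance between tube_red_a and tube_red_b above 0.15 m and horizontal distance between tube_blue_a and tube_blue_b above 0.15 m and horizontal distance between tube_yellow_a and tube_yellow_b above 0.15 m); the robot touches nothing.
It fails at once if a tube is tipped by more than 0.5 rad (angle between any of tube_red_a, tube_blue_b, tube_yellow_b, tube_blue_a, tube_yellow_a, tube_red_b's own z axis and vertical above 0.5 rad).
It fails at once if the green-capped tube is moved by more than 15 mm or tipped (distance of tube_green from where it was at the start of the episode above 0.015 m or angle between tube_green's own z axis and vertical above 0.3 rad).
It fails at once if the brown bottle is moved by more than 15 mm or tipped (distance of brown_bottle from where it was at the start of the episode above 0.015 m or angle between brown_bottle's own z axis and vertical above 0.3 rad).
It also fails if it takes over 109 s, if anything falls off the work surface, if the arm or the gripper's body presses on something with over 40 N, if the wrist force passes 120 N, or if a joint passes its speed limit or range.

### The arm

A 6-joint arm with a two-finger parallel gripper is mounted at the origin on a cart in front of the work surface, level with it; the furniture and walls round the work are solid. World frame = base frame: x ahead of the robot, y to its left, z up, the work surface at z = 0. Lengths are in mm, angles in degrees, forces in N, time in s.
With the tool pointing down it reaches from about 350 to 775 mm from the base axis. Payload 5.5 kg.
Tool frame: the origin (TCP) lies midway between the tips of the shut fingers; the grasp point (between the pads) lies 19 mm behind it (robot.pinch_z is the distance from the TCP to the grasp point, in mm); x points along the fingers, y is the direction in which the jaws open and shut, and the axes are right-handed (so a half turn about x gives the same grasp; the last joint's range is limited). The gripper opens to 85 mm and grips with 20 to 120 N. Pads are 22 mm wide; open, the fingers measure 114 mm over their backs; the gripper's body (76 mm by 85 mm) begins 54 mm behind the grasp point. The pads swing forward as they close: fully open they stand 13 mm farther back than shut.
Start: joints at [-75.378, 17.945, 2.641, 74.691, 0, 82.002], TCP at [221.158, -530.812, 231.323] pointing down, gripper open.
Joint ranges: [-158.12, 158.12], [-49.38, 96.58], [-58.88, 72.47], [-126.05, 133.96], [-84.25, 85.87], [-180, 180]. Speed limits (degrees/s): [147.25, 147.25, 180, 180, 180, 180].

### API

Orientations are given as a 3x3 rotation matrix whose columns are the frame's x, y, z axes.
In Python, from station import robot gives the robot as it stands. The module is installed in compiled form; this text tells all that it offers. Calls block until the motion is done:
- robot.move_ptp(position, orientation): joint-space move of the TCP to a pose.
- robot.move_l(position, orientation=None, max_speed=150, until_force=None): straight line of the TCP; orientation=None keeps the orientation; max_speed is the mean speed in mm/s. With until_force (N) it stops when the force on the tool has changed by that much, and returns True; else False.
- robot.movej(angles): joint-space move.
- robot.command_gripper(opening, grasp_force=None): finger opening in mm; grasp_force is the grip in N (None keeps the last); returns when the fingers have stopped.
- robot.hold(seconds).
- robot.solve_ik(position, orientation): joint angles nearest the present ones, or None.
- robot.get_obs(): the state.
- robot.camera(name): name is "scene" or "top" or "wrist"; returns a dict with "image" (400x640x3 uint8, red, green, blue), "depth" (400x640 float32, mm along the optical axis (not along the pixel's ray), 0 where there is no reading), "vfov" (degrees; the focal length in pixels is half the picture's height over the tangent of half this angle, whatever the lens; pixels are square), "cx", "cy" (the principal point, pixels), "pose" (4x4, takes a point from camera to world coordinates). Camera axes: x right, y down, z forward; pixel columns grow to the right and rows downward; lengths in mm; the calibration is good to about 2 mm. The wrist camera is an equidistant fisheye: a pixel r from the principal point sees the ray r / f radians off the axis. A picture is of the moment at which its call begins.
A pose or a line that the arm cannot do raises robot.IKError and nothing moves.
- robot.job_done(): hands the job in, once; it reports no verdict.
The state is a dict: "t": time; "joint_pos": joint angles; "qd": joint speeds; "effort": joint torques, N m; "tool_pos": TCP position; "orientation": TCP orientation; "ft_force": force on the tool from outside, world axes, zero at the start; "wrist_torque": the same for the moment, N m; "width": finger opening in mm.
Only numpy, scipy, OpenCV 4.12 (cv2) and the standard library are available. Lean on these libraries where they do the work, as an engineer would, in place of code of your own. Each camera call takes 0.05 s, during which the arm holds its last target. There are 200 camera calls.

## Working session

There is one attempt and no reset: what is moved stays moved. The work goes in short steps, each a Python script; the robot and the scene stay as the last script left them, time stands still between calls to the robot, and variables do not carry over. Pictures are saved under pics/ and viewed, about 12 in all and at most 16, crops included, and the job is handed in when it is done.

```bash
mkdir -p pics
python3 - <<'E'
from station import robot
import cv2,pickle
d={}
for n in("top","scene","wrist"):
    c=robot.camera(n);d[n]=c;cv2.imwrite(f"pics/{n}0.png",c["image"][:,:,::-1]);print(n,c["vfov"],c["cx"],c["cy"],c["pose"].round(3).tolist())
pickle.dump(d,open("c0.pkl","wb"));o=robot.get_obs();print(o["t"],o["tool_pos"],o["orientation"],robot.pinch_z)
E
```

```text
top 42.90143676977782 304.90994190140833 197.9353848410701 [[0.1, -0.971, 0.219, 308.261], [-0.995, -0.098, 0.019, -102.9], [0.003, -0.22, -0.976, 1211.25], [0.0, 0.0, 0.0, 1.0]]
scene 42.84620146579964 326.50776323400953 197.73000801257214 [[0.542, -0.449, 0.71, -334.934], [-0.84, -0.312, 0.444, -659.774], [0.023, -0.837, -0.546, 735.501], [0.0, 0.0, 0.0, 1.0]]
wrist 65.70646984690485 317.82658219131395 196.00443594401386 [[0.384, -0.889, -0.248, 283.739], [-0.923, -0.371, -0.101, -504.242], [-0.001, 0.268, -0.964, 372.838], [0.0, 0.0, 0.0, 1.0]]
0.15 [ 221.04095731 -530.4121308   230.60976649] [[-3.56977157e-04  3.84598373e-01 -9.23083942e-01]
 [ 1.33349775e-03 -9.23082997e-01 -3.84598495e-01]
 [-9.99999047e-01 -1.36822323e-03 -1.83341520e-04]] 18.700000000000003
```

View pics/top0.png

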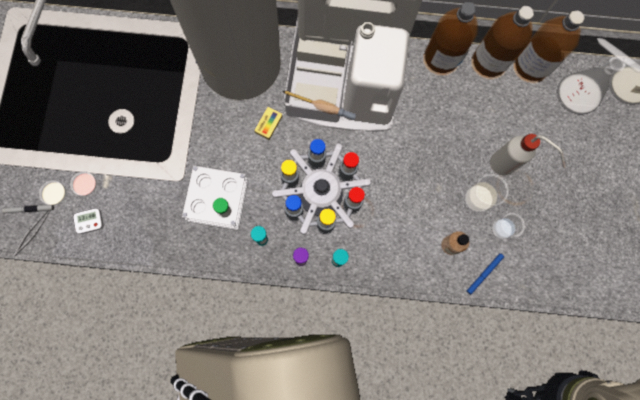

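View pics/scene0.png

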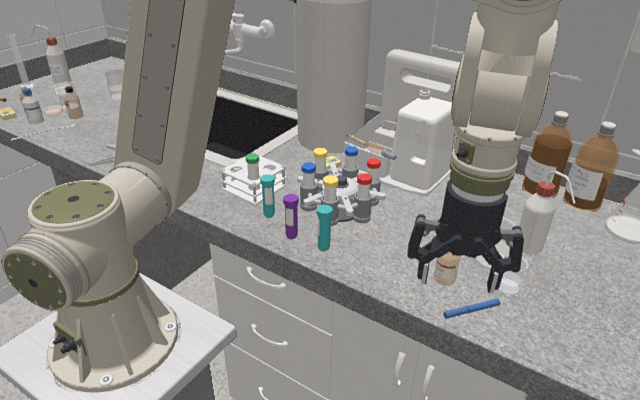

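The top view has the rotor near (322,187). Clockwise from the top the caps are blue (317,147), red (350,160), red (356,195), yellow (327,217), blue (293,203) and yellow (288,168). The rack is at (215,197) with green at (220,205), the decoys are at (258,233), (301,256) and (341,257), and the brown bottle is at (458,241).

Next I locate the caps, rotor and rack by colour and ray casting.

```bash
cat > h.py <<'E'
import numpy as np,cv2
from scipy.optimize import least_squares
HUE={"red":[(0,6),(174,180)],"blue":[(105,122)],"yellow":[(24,34)],"green":[(55,75)],"turq":[(84,98)],"purple":[(130,155)]}
def ray(c,uv):
    f=200/np.tan(np.radians(c["vfov"]/2)); d=np.array(uv,float)-[c["cx"],c["cy"]]
    if c.get("fish"):
        r=np.hypot(*d); t=r/f; v=np.r_[d/max(r,1e-9)*np.sin(t),np.cos(t)]
    else: v=np.r_[d/f,1]
    return c["pose"][:3,3],c["pose"][:3,:3]@v
def plane(c,uv,z):
    o,v=ray(c,uv); return (o+v*(z-o[2])/v[2])[:2]
def blobs(c,col,amin=60,S=130,V=60):
    h=cv2.cvtColor(c["image"],cv2.COLOR_RGB2HSV); m=np.zeros(h.shape[:2],np.uint8)
    for a,b in HUE[col]: m|=cv2.inRange(h,(a,S,V),(b,255,255))
    n,_,st,ce=cv2.connectedComponentsWithStats(m)
    return [(ce[i],st[i]) for i in range(1,n) if st[i][4]>=amin]
def fit(P,x0=None):
    P=np.array(P); g=x0 if x0 is not None else [*P.mean(0),0]
    def res(q):
        d=P-q[:2]; k=np.round((np.arctan2(d[:,1],d[:,0])-q[2])/(np.pi/3))
        a=q[2]+k*np.pi/3; return (d-80*np.c_[np.cos(a),np.sin(a)]).ravel()
    best=min((least_squares(res,[g[0],g[1],t]) for t in ([g[2]] if x0 is not None else np.arange(0,1.05,.1))),key=lambda s:s.cost)
    return best.x,res(best.x).reshape(-1,2)
E
python3 - <<'E'
import pickle;from h import *
d=pickle.load(open("c0.pkl","rb"));c=d["top"]
P=[]
for col,z in dict(red=136,blue=136,yellow=136,green=119,turq=113,purple=113).items():
    for ce,st in blobs(c,col,40):
        p=plane(c,ce,z); print(col,ce.round(1),st[2:],p.round(1),np.hypot(*p).round(),"depthz",(1211.25-0.976*c["depth"][int(ce[1]),int(ce[0])]).round())
        if z==136 and np.hypot(*(ce-[322,187]))<60:P.append(p)
q,r=fit(P);print(len(P),q,r.round(1).tolist())
for n,uv in dict(holes1=(203,182),h2=(231,183),h3=(199,206),bottle=(460,240)).items():print(n,plane(c,uv,60))
h=cv2.cvtColor(c["image"],cv2.COLOR_RGB2HSV);m=cv2.inRange(h,(0,0,190),(180,40,255));m[:150]=0;m[250:]=0;m[:,:175]=0;m[:,260:]=0
cs,_=cv2.findContours(m,0,2);k=max(cs,key=cv2.contourArea);rc=cv2.minAreaRect(k);b=cv2.boxPoints(rc)
B=np.array([plane(c,x,60) for x in b]);print(rc,B.round(1).tolist(),B.mean(0),np.linalg.norm(B-np.roll(B,1,0),axis=1))
E
```

```text
red [529.8 142.2] [ 18  17 201] [ 726.  -566.6] 921.0 depthz 140.0
red [350.7 159.7] [ 16  16 203] [ 645.5 -173.6] 668.0 depthz 121.0
red [356.2 194.6] [ 16  16 203] [ 568.1 -191.7] 600.0 depthz 134.0
blue [317.2 146.3] [ 15  16 190] [668.8 -97.2] 676.0 depthz 110.0
blue [293.2 202.4] [ 16  16 204] [537.1 -57.6] 540.0 depthz 139.0
blue [485.2 273.2] [ 37  40 270] [ 426.4 -474.2] 638.0 depthz 48.0
yellow [266.7 123.2] [ 9 16 55] [711.5  20.5] 712.0 depthz -25.0
yellow [288.5 167. ] [ 16  15 180] [615.2 -39. ] 616.0 depthz 123.0
yellow [327.  216.2] [ 15  15 189] [ 514.2 -133.1] 531.0 depthz 144.0
green [220.4 205.5] [ 15  14 165] [517.8 101.1] 528.0 depthz 123.0
turq [258.  233.7] [ 15  18 198] [464.9  12.2] 465.0 depthz 130.0
turq [340.1 256.6] [ 16  17 200] [ 433.2 -169.8] 465.0 depthz 143.0
purple [300.3 255.2] [ 15  16 185] [427.6 -84.2] 436.0 depthz 142.0
6 [ 5.91497233e+02 -1.15369270e+02  2.26799150e-01] [[-0.6, 0.3], [0.0, 0.2], [-0.6, 0.2], [0.2, -0.8], [0.3, -0.2], [0.7, 0.3]]
holes1 [580.54917521 160.07959999]
h2 [584.72908406  94.78578138]
h3 [522.96013151 161.05042194]
bottle [ 504.28522007 -441.6417798 ]
((214.29489135742188, 196.4764404296875), (56.68986129760742, 56.30982208251953), 10.954063415527344) [[489.3, 197.5], [622.5, 192.7], [609.7, 59.2], [477.3, 67.2]] [549.68553754 129.17158317] [130.84997647 133.35204813 134.125544   132.61303306]
```

```bash
cat >> h.py <<'E'
def ori(deg):  # jaws open along direction deg (world, from x)
    a=np.radians(deg); y=np.array([np.cos(a),np.sin(a),0]); x=np.array([0,0,-1.]); return np.c_[x,y,np.cross(x,y)]
def wrist(robot,name=None):
    c=robot.camera("wrist"); c["fish"]=1
    if name: cv2.imwrite(f"pics/{name}.png",c["image"][:,:,::-1])
    return c
E
python3 - <<'E'
from station import robot;from h import *;import pickle
robot.move_ptp([580,0,330],ori(-90)); robot.hold(.3)
c=wrist(robot,"w1");pickle.dump(c,open("w1.pkl","wb"));print(robot.get_obs()["joint_pos"],robot.get_obs()["t"])
P=[]
for col,z in dict(red=136,blue=136,yellow=136,green=119,turq=113,purple=113).items():
    for ce,st in blobs(c,col,200):
        p=plane(c,ce,z); print(col,ce.round(1),st[2:],p.round(1))
        if z==136 and abs(np.hypot(*(p-[591.5,-115.4]))-80)<25:P.append(p)
q,r=fit(P);print(len(P),q,r.round(1).tolist())
E
```

```text
[-7.96396245e+00  1.84115680e+01  1.69939057e+01  8.85919477e+01
  5.36214098e-04  1.72069551e+02] 2.8083
red [465.9 119. ] [ 29  29 664] [ 647.  -172.3]
red [473.7 183.2] [ 28  28 598] [ 570.3 -190.2]
blue [406.   94.3] [ 31  30 733] [670.1 -97.1]
blue [367.5 208.7] [ 30  30 677] [539.1 -57.3]
yellow [296.8  36.8] [ 41  48 544] [731.5  22.1]
yellow [354.1 141.4] [ 31  30 738] [616.1 -39.9]
yellow [427.1 226.6] [ 29  29 570] [ 515.6 -133. ]
green [236.2 219.2] [ 26  25 506] [520. 101.]
turq [309.2 247. ] [ 26  48 860] [480.5  10.8]
purple [376.8 272.9] [ 31  47 625] [441.  -79.1]
6 [ 5.93043161e+02 -1.14965271e+02  2.28902532e-01] [[-0.7, 1.1], [0.5, 1.4], [-0.9, -0.3], [0.8, -0.8], [-0.2, -1.5], [0.5, 0.1]]
```

View pics/w1.png

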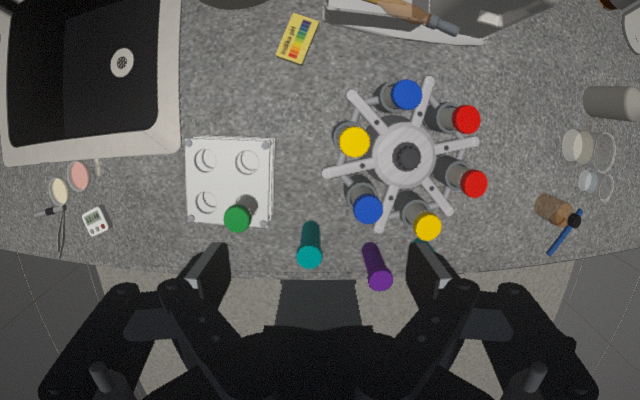

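The wrist view agrees with the top view to 2 mm. The six caps, rack corners near (188,138) and (272,138), and holes at (205,160), (247,161) and (206,202) are clear. I'll refine the rack now.

Run:
```python
import pickle;from h import *
c=pickle.load(open("w1.pkl","rb"))
for n,uv in dict(A=(205,160),B=(247,161),C=(206,202),c1=(188,138),c2=(273,138),c3=(271,226),c4=(187,222)).items(): print(n,plane(c,uv,60).round(1))
cv2.imwrite("pics/rk.png",cv2.resize(c["image"][125:240,175:290,::-1],None,fx=5,fy=5,interpolation=2))
```

```text
A [586.  158.2]
B [583.1  96.6]
C [524.4 162.3]
c1 [618.3 182.5]
c2 [613.8  59.6]
c3 [488.7  67.1]
c4 [492.8 197.5]
```

View pics/rk.png

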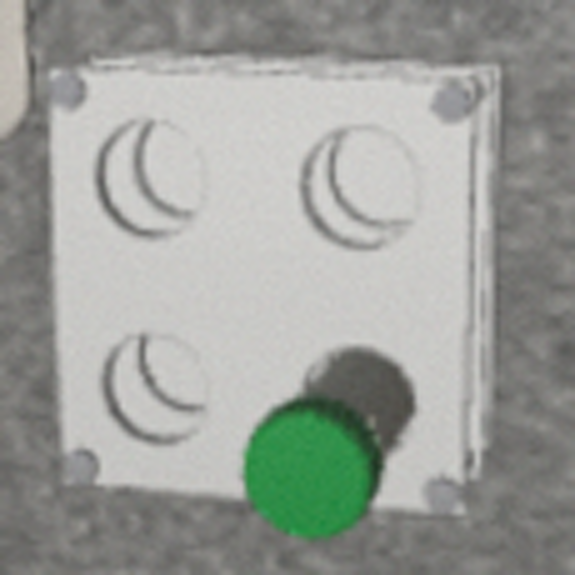

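Rack hole centres fit the 62 mm grid (A≈(584.5,158), diagonal to green). The plan takes four moves, all at 0° jaws: yellow 193°→rack A, blue 133°→193°, red 253°→133°, then rack→253°. I'll do the first move.

```bash
cat >> h.py <<'E'
RC=np.array([592.4,-115.2]); TH=13.05; HA=np.array([584.5,158.]); O=ori(0); G=86.  # TCP above tube bottom when gripped
UP=247
def bucket(k): a=np.radians(TH+60*k); return RC+80*np.array([np.cos(a),np.sin(a)])
def pick(r,xy,zb):
    r.command_gripper(56)
    if abs(r.get_obs()["tool_pos"][2]-UP)>5 or np.hypot(*(r.get_obs()["tool_pos"][:2]-xy))>3: r.move_ptp([*xy,UP],O)
    r.move_l([*xy,zb+G+30],O,200)
    hit=r.move_l([*xy,zb+G],O,60,until_force=10)
    r.command_gripper(20,40); r.hold(.2); o=r.get_obs(); print("pick hit",hit,"w",o["width"],o["tool_pos"],o["t"])
    if not 31<o["width"]<38: raise SystemExit("bad width")
    r.move_l([*xy,UP],O,120); print("lifted w",r.get_obs()["width"])
def lower(r,xy,zb,rim):
    r.move_l([*xy,UP],O,180)
    r.move_l([*xy,rim+12+G],O,150)
    for dx,dy in [(0,0),(2,0),(-2,0),(0,2),(0,-2),(2,2),(-2,-2),(2,-2),(-2,2)]:
        t=[xy[0]+dx,xy[1]+dy]
        if dx or dy: r.move_l([*t,rim+8+G],O,80)
        hit=r.move_l([*t,zb+1+G],O,50,until_force=6); z=r.get_obs()["tool_pos"][2]-G
        print("lower",dx,dy,hit,"bottom z",z.round(1),r.get_obs()["ft_force"].round(1))
        if z<zb+8: return True
        r.move_l([*t,rim+8+G],O,80)
    return False
def release(r):
    r.command_gripper(56); p=r.get_obs()["tool_pos"]; r.move_l([p[0],p[1],UP],O,150); print("t",r.get_obs()["t"])
E
python3 - <<'E'
from station import robot;from h import *;import pickle
p=bucket(3);print(p, robot.solve_ik([*p,UP],O))
pick(robot,p,23)
c=wrist(robot,"w2")
if lower(robot,HA,6,60): release(robot); c=wrist(robot,"w3"); print([plane(c,ce,119).round(1) for ce,s in blobs(c,"yellow",200)])
E
```

```text
[ 514.46612904 -133.26410135] [-23.18014904  12.84773946  -1.97592648  75.17633406   0.
  66.81985096]
pick hit False w 32.375146760307594 [ 514.86396756 -133.4152078   109.43801039] 6.7
lifted w 32.18154305050252
lower 0 0 False bottom z 7.3 [-0.1  0.4 -0.1]
t 13.5917
[array([584.9, 157.7]), array([712. ,  83.8])]
```

The tube went into the rack at (584.9,157.7), as planned. Next come blue→193° and red→133°.

Run:
```python
from station import robot;from h import *
for a,b in ((2,3),(4,2)):
    pick(robot,bucket(a),23)
    if not lower(robot,bucket(b),23,85): raise SystemExit("STUCK")
    release(robot)
wrist(robot,"w4")
```

```text
pick hit False w 32.01502745436993 [538.2277976  -56.83523492 109.44324917] 16.6167
lifted w 32.265791188498845
lower 0 0 False bottom z 24.3 [-0.1  0.5 -1.3]
t 22.1167
pick hit False w 32.06208450727316 [ 569.46424237 -191.8872752   109.48181958] 24.625
lifted w 32.31782890482362
lower 0 0 False bottom z 24.4 [-0.3 -0.1 -0.2]
t 30.45
```

View pics/w4.png

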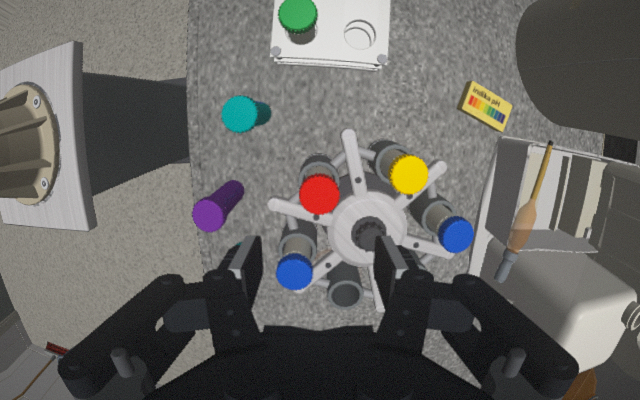

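The view shows red seated at (318,194), blue at (294,272) and the bucket at (345,290) empty. Now the last tube, then an overview check.

Run:
```python
from station import robot;from h import *
pick(robot,HA,6)
if not lower(robot,bucket(4),23,85): raise SystemExit("STUCK")
release(robot)
robot.move_ptp([580,0,330],ori(-90)); robot.hold(.3)
c=wrist(robot,"w5")
for col,z in dict(red=136,blue=136,yellow=136,green=119).items():
    for ce,st in blobs(c,col,200):
        p=plane(c,ce,z); d=p-RC; print(col,st[2:],p.round(1),"r",np.hypot(*d).round(1),"ang",((np.degrees(np.arctan2(d[1],d[0]))-TH)%360).round(1))
print(robot.get_obs()["t"])
cv2.imwrite("pics/s5.png",cv2.resize(robot.camera("scene")["image"][120:270,200:420,::-1],None,fx=3,fy=3))
```

```text
pick hit False w 32.50747888772399 [584.88791312 158.05884265  92.50269701] 33.5583
lifted w 32.024545265420365
lower 0 0 False bottom z 24.4 [-0.5  0.3 -0.2]
t 40.7
red [ 29  29 663] [ 647.  -172.4] r 79.1 ang 300.6
red [ 30  31 704] [539.7 -57.2] r 78.4 ang 119.2
blue [ 31  30 731] [670.1 -97.2] r 79.7 ang 0.0
blue [ 28  29 611] [ 516.6 -132.6] r 77.8 ang 179.9
yellow [ 41  49 527] [731.3  22.1] r 195.3 ang 31.6
yellow [ 32  32 745] [616.  -39.9] r 78.9 ang 59.6
yellow [ 27  29 555] [ 571.6 -193.5] r 81.0 ang 242.1
green [ 26  27 503] [519.9 100.9] r 228.0 ang 95.5
42.7083
```

View pics/w5.png

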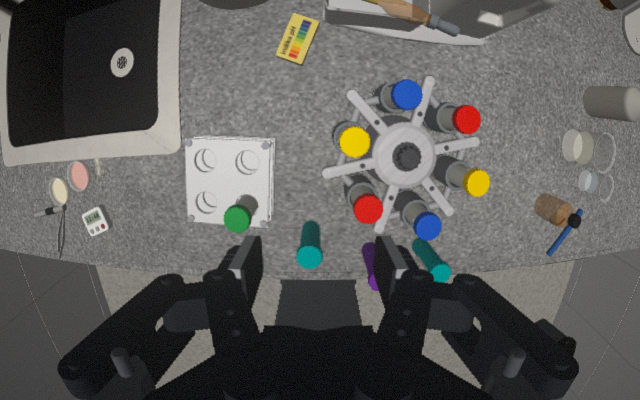

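View pics/s5.png

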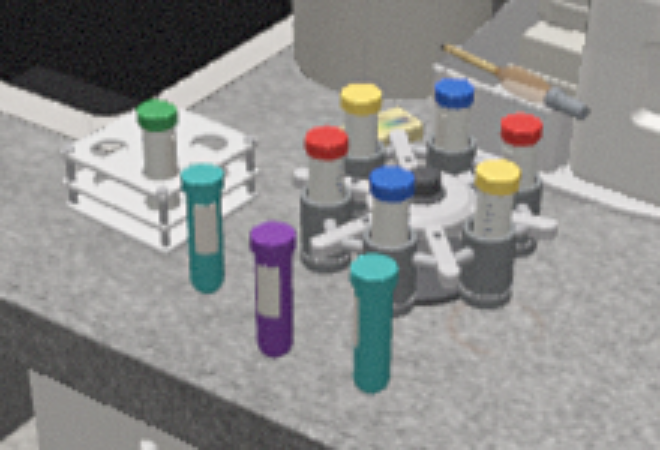

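The pairs are opposite each other in both views. The yellow cap at (477,182) leans about 3 mm off, so I'll check every cap's height using the wrist depth.

Run:
```python
from station import robot;from h import *
for n in("wrist","top"):
  c=robot.camera(n); c["fish"]=n=="wrist"
  for col in("red","blue","yellow"):
    for ce,st in blobs(c,col,60):
        u,v=ce.round().astype(int); dz=np.median(c["depth"][v-3:v+4,u-3:u+4]); o,r=ray(c,ce)
        X=o+r*dz/(c["pose"][:3,2]@r)
        if np.hypot(*(X[:2]-RC))<110: print(n,col,X.round(1))
```

```text
wrist red [ 647.  -171.5  137.5]
wrist red [540.1 -56.9 137.6]
wrist blue [670.  -96.6 137.7]
wrist blue [ 517.2 -132.   137.6]
wrist yellow [616.1 -39.6 137.6]
wrist yellow [ 572.3 -192.5  137.8]
top red [ 645.  -173.5  137.7]
top red [536.7 -57.5 138.1]
top blue [668.3 -97.2 137.5]
top blue [ 514.1 -133.3  137.6]
top yellow [614.6 -39.1 138.2]
top yellow [ 569.6 -194.8  137.9]
```

All cap tops are at 138 ± 0.5 mm, so every tube is fully seated. Handing in.

```bash
python3 -c "
from station import robot
robot.job_done();print(robot.get_obs()['t'])"
```

```text
the job is handed in; nothing more can be done
the job is handed in; nothing more can be done
```

The rotor is balanced and handed in: each red, blue and yellow tube now sits opposite the other of its colour, after about 43 s of the 109 s allowed. It took four moves: one yellow tube was parked in the rack, one blue and one red tube were moved across, and the yellow went into the last free bucket. Each tube went in on the first try.

**Last checks:**
- **Positions:** the caps measured 78–81 mm from the rotor axis, within 2° or so of their bucket angles.
- **Seating:** all cap tops measured 137.5–138.2 mm high in both the wrist and top cameras, against 138 mm for a tube fully down.
- **Green tube:** its position is unchanged to 0.2 mm.
- **Brown bottle:** the robot did not go near it and it looks unmoved in the picture; I did not measure it again.
- **Gripper:** it was open and clear of everything at hand-in.

**Disagreements:**
- The wrist and top cameras differ by about 2–3 mm horizontally, roughly what the calibration allows.
- The last yellow cap sits about 3 mm off the one that was there before. That fits a lean of about 0.03 rad within the bore's play, well below the 0.15 rad limit.
- The gripper read about 32 mm on the 35 mm caps, but no grip slipped.

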